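Snap the bolt covers shut and hold the tool-box lid for the stay

TASK

In the motorcycle tool box, first press both grey bolt-well covers down until each one snaps under its catch and stays shut when you let go. Then take hold of the open lid (the red tongue is the place to grip it), swing it forward to 60 degrees open (measured from fully shut) without letting it drop, and finish still holding it steady there so that a workmate can fit the lid stay; do not let go at the end. Leave the other things on the bench where they are.

Things in the scene. Friction and masses are not known exactly. Their poses are not given: they have to be found in the camera images.
- toolbox: Open black tool box in a 290x350x12 mm plywood jig, fixed. Origin: under the jig's centre, on the bench; x from front (lock, robot side) to hinge side, y left, z up. Shell 225 (x) x 290 (y), 3.5 mm walls, inner floor z=18, rim z=84 mm. Inside: two bolt wells 60x66 mm, top z=38, centred at x=-8, y=+70 (left), -70 (right). Lock housing 66 mm wide stands 20 mm out of the front wall.
- cover_left (a joint): Angle of the left (+y) cover, rad: 0 shut and flat, grows opening. Grey flap 54 (x) x 60 x 4 mm, hinged at toolbox x=19, z=40 mm, free edge to the robot. A light spring lifts it to 0.4 or more unless caught. In the last 6 mm an orange spring catch (20 mm wide, nose up to 6 mm above the shut flap) snaps over its free edge; then it stops firmly. Caught it reads about 0.
- cover_right (a joint): The same for the right (-y) cover, which has the same sizes, spring and catch.
- cover_left_pad (a point): Where to press the left cover: paler patch on its upper face, mid width, 34 mm from its hinge, 20 mm behind its free edge. Moves with the cover; shut it lies at toolbox (-15, 70, 42) mm. Snapping it in here takes about 8 N. Axes of the cover, parallel to the toolbox's when shut.
- cover_right_pad (a point): The same on the right cover; shut it lies at toolbox (-15, -70, 42) mm.
- lid (a joint): Lid angle, rad: 0 fully shut, 1.047 = 60 degrees open, 1.70 resting back against its stop (start). Free-running hinge: let go below about 1.3 it falls shut, above about 1.4 it falls back to the stop. Lid: black shell 225 x 290 mm, 34 mm deep, 0.36 to 0.6 kg.
- lid_tongue (a point): Grip point on the lid's red pull tongue, a flat tab 56 mm wide, 8 thick, standing 36 mm out of the middle of the lid's front wall in the lid's plane. Point: mid thickness and width, 12 mm from the free edge, 249 mm from the hinge. Lid axes: x from tongue to hinge, y along the hinge, z out of the outer face; as the toolbox when shut. At the stop it points up, about 330 mm above the bench.
- lid_hinge (a point): Middle of the hinge line on the far rim, toolbox (112.5, 0, 84.5) mm; the lid turns about y here. In the lid's axes the tongue point lies at (-249, 0, 8) mm from it.
- screwdriver: Loose red-handled screwdriver lying on the bench; leave it. Origin: centre of its underside.
- mallet: Loose hammer with wooden handle and black head; leave it. Origin: underside.
- spray_can: Loose standing spray can, 66 mm across, 190 mm high; leave it. Origin: centre of its underside.
- bottle: Loose standing green bottle, 62 mm across, 180 mm high; leave it. Origin: centre of its underside.
- stay: Loose flat steel lid stay, 187 x 22 x 6 mm, that the workmate will fit; leave it. Origin: centre of its underside.
- pliers: Loose red-handled pliers, 140 mm long; leave them. Origin: on the underside, near the pivot.
- screw_bin: Loose black bin of screws, 100 x 150 x 55 mm; leave it. Origin: centre of its underside.
Things that resemble listed ones, but are neither listed nor needed, are in the scene too. What is shaped like the screw_bin but green is not meant.

How it is judged (in metres and radians):
On the way:
1. both bolt-well covers snapped shut and let go, the lid still back (value of joint each of cover_left, cover_right below 0.07 rad and contact force between the arm and cover_left below 0.2 N and contact force between the arm and cover_right below 0.2 N and value of joint lid above 1.2 rad), for 0.3 s.
At the end, for the whole second after the job is handed in: The lid is held at 60 degrees open, within 4 degrees, at rest, by the robot's fingers and by no loose thing; both bolt-well covers are shut under their catches (below 0.07 rad) (value of joint lid between 0.977 and 1.117 rad and velocity of joint lid between -0.05 and 0.05 rad/s and contact force between the fingers and lid above 0.4 N and value of joint each of cover_left, cover_right below 0.07 rad and contact force between lid and screwdriver below 0.1 N and contact force between lid and mallet below 0.1 N and contact force between lid and spray_can below 0.1 N and contact force between lid and bottle below 0.1 N and contact force between lid and stay below 0.1 N and contact force between lid and pliers below 0.1 N and contact force between lid and screw_bin below 0.1 N); the arm keeps its last pose, push and grip.
It fails at once if the lid dropped below 40 degrees open (value of joint lid below 0.7 rad).
It fails at once if a loose thing on the bench moved by more than 30 mm (distance of any of screwdriver, mallet, spray_can, bottle, stay, pliers, screw_bin from where it was at the start of the episode above 0.03 m).
It also fails if it takes over 54 s, if anything falls off the work surface, if the arm or the gripper's body presses on something with over 40 N, if the wrist force passes 120 N, or if a joint passes its speed limit or range.

ROBOT

A 6-joint arm with a two-finger parallel gripper is mounted at the origin on the work surface. World frame = base frame: x ahead of the robot, y to its left, z up, the work surface at z = 0. Lengths are in mm, angles in degrees, forces in N, time in s.
With the tool pointing down it reaches from about 275 to 825 mm from the base axis. Payload 4.9 kg.
Tool frame: the origin (TCP) lies on the centre line of the jaws, within the pads' length; the fingertips stand 25 mm ahead of it and the grasp point (between the pads) lies 6 mm ahead of it; z points along the fingers, y is the line along which they close (so a half turn about z gives the same grasp; the last joint's range is limited). The gripper opens to 85 mm and grips with 20 to 120 N. Pads are 22 mm wide; open, the fingers measure 114 mm over their backs; the gripper's body (76 mm by 85 mm) begins 54 mm behind the grasp point. The pads swing forward as they close: fully open they stand 13 mm farther back than shut.
Start: joints at [-83.262, 18.69, -11.035, 60.275, 0, 82.311], TCP at [137.042, -532.671, 256.281] pointing down, gripper open.
Joint ranges: [-152.03, 152.03], [-55.5, 102.48], [-74.3, 77.21], [-110.64, 120.58], [-84.22, 78.4], [-180, 180]. Speed limits (degrees/s): [147.25, 147.25, 180, 180, 180, 180].

INTERFACE

Orientations are given as [roll, pitch, yaw] about the fixed x, y, z axes, in that order (R = Rz(yaw) Ry(pitch) Rx(roll)).
In Python, from plant import get_obs, eyes, manip gives the robot as it stands.
- The arm moves only by the tool play_rows, never from a script. Its argument "moves" is one flat list of numbers, 5 for each row, row after row: the opening, from 0 (shut) to 1 (fully open), then the shift along the tool's x, y, z in fractions of the full range, 1 being 800 mm, then the turn about the tool's z in a scale on which 1.0 is 4 rad. A call has 1 to 12 rows; each row is the pose to reach, as a shift and turn from the pose commanded when the call began, along the tool's axes at that moment; what a row does not reach only later rows make up. A row lasts 1/10 s, in which the tool goes at most 50 mm and 8.59 degrees, less where a joint would pass 70% of its speed; a pose out of reach is approached as far as the arm can. A call with a gripper value outside its range is refused whole. The fingers move at their own pace and stop on an object; "force" is the grip in N (left out, the last holds). Time passes only in rows, so rows that repeat a pose let the fingers close. It gives the time, the measured TCP pose, the force, the opening and the grip force at its end, in the units of the state.
- get_obs(): the state, without advancing time (a new reading comes with each control period).
- eyes.grab_frame(name): name is "side" or "top" or "wrist"; returns the picture (400x640x3 uint8, blue, green, red); there is no depth.
- eyes.get_calibration(name): a dict with "fx", "fy", "cx", "cy" (pixels), "R" (3x3) and "t" (3): a world point X has camera coordinates R X + t; the wrist camera has in their place "hand_eye" (4x4, takes a point from camera to tool coordinates, whose origin is the TCP and whose axes are the flange's). Camera axes: x right, y down, z forward; pixel columns grow to the right and rows downward; lengths in mm; the calibration is good to about 2 mm. A picture is of the moment at which its call begins: read the wrist's pose just before it. get_calibration takes no time and is no camera call.
- manip.hand_in(): hands the job in; it is judged then, once.
The state is a dict: "time_s": time; "joint_pos": joint angles; "qvel": joint speeds; "effort": joint torques, N m; "tool_pos": TCP position; "eef_rot": TCP orientation; "force": force on the tool from outside, world axes, zero at the start; "torque": the same for the moment, N m; "width": opening from 0.0 (shut) to 1.0 (fully open); "finger_force": force on a finger pad.
Only numpy, scipy, OpenCV 4.12 (cv2) and the standard library are available. Lean on these libraries where they do the work, as an engineer would, in place of code of your own. Each camera call takes 0.05 s, during which the arm holds its last target. There are 200 camera calls.

## Working session

There is one attempt and no reset: what is moved stays moved. The work goes in short steps, Python scripts to look and compute and a tool call to move; the robot and the scene stay as the last step left them, time stands still between calls to the robot, and variables do not carry over. Pictures are saved under pics/ and viewed, at most 10 in all, crops included, and the job is handed in when it is done.

Besides the shell and the picture viewer there is one more tool, called after "Emit:" as a command line: name --argument value ..., lists and objects as JSON in quotes. play_rows: Moves the arm, as the interface text tells. Its arguments: {"type":"object","properties":{"moves":{"type":"array"},"force":{"type":"number"}},"required":["moves"]}

```bash
mkdir -p pics; ls
python3 - <<'E'
from plant import get_obs, eyes
import cv2,numpy as np
print(get_obs())
for n in("side","top","wrist"):
    cv2.imwrite(f"pics/{n}0.png",eyes.grab_frame(n))
    c=eyes.get_calibration(n); print(n,{k:np.round(v,4).tolist() for k,v in c.items()})
E
```

```text
pics
{'time_s': 0.0, 'joint_pos': array([-8.32632811e+01,  1.87347367e+01, -1.10912205e+01,  6.02752144e+01,
       -9.86256067e-04,  8.23108363e+01]), 'qvel': array([-0.04995279,  0.02525448, -0.01831805,  0.03873044,  0.05097681,
       -0.02777511]), 'effort': array([ 1.45715763e-03, -4.43396044e+01,  2.62442458e+01,  1.54268841e-02,
        1.44492046e-04,  3.77508371e-06]), 'tool_pos': array([ 136.96206815, -532.11765465,  255.48269873]), 'eef_rot': array([-1.79899606e+02, -1.25592517e-02,  1.44258724e+01]), 'force': array([-0.11447121, -0.80756162, -1.01954576]), 'torque': array([-0.00409266,  0.03191521, -0.05677657]), 'finger_force': 0.0, 'width': 1.002236632245181}
side {'fx': 395.729, 'fy': 395.729, 'cx': 308.4022, 'cy': 194.246, 'R': [[-0.8401, -0.5424, 0.0026], [-0.265, 0.4062, -0.8745], [0.4733, -0.7354, -0.485]], 't': [380.1679, 224.3234, 1034.5336]}
top {'fx': 474.4496, 'fy': 474.4496, 'cx': 317.1249, 'cy': 193.1597, 'R': [[-0.0159, -0.9998, 0.0134], [-0.9954, 0.0145, -0.0949], [0.0946, -0.0148, -0.9954]], 't': [-51.0475, 487.5469, 1480.6224]}
wrist {'fx': 286.7821, 'fy': 286.7821, 'cx': 319.5827, 'cy': 199.1537, 'hand_eye': [[-0.001, -0.9584, -0.2853, 72.7238], [1.0, -0.0011, 0.0001, -0.2973], [-0.0004, -0.2853, 0.9584, -118.1745], [0.0, 0.0, 0.0, 1.0]]}
```

View pics/side0.png

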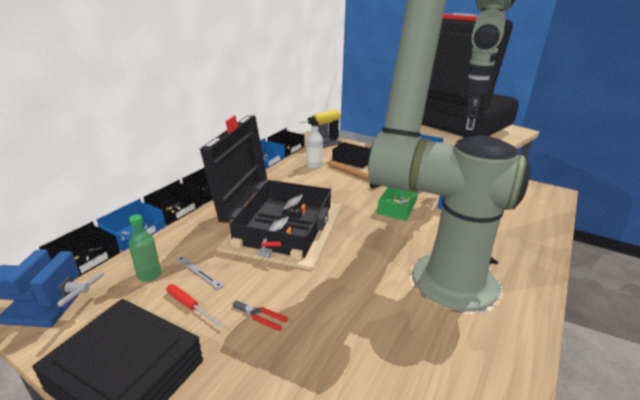

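View pics/top0.png

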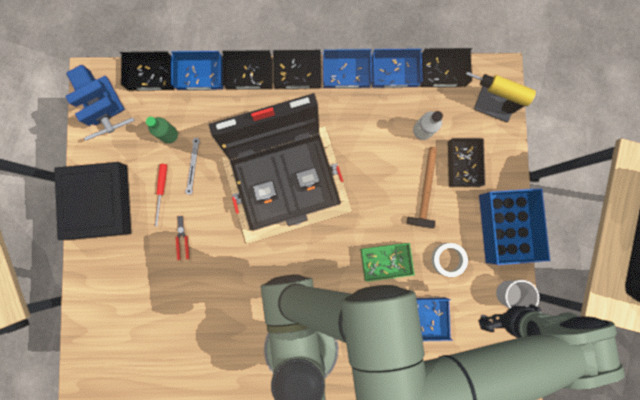

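Run:
```python
import cv2
a=cv2.imread("pics/top0.png")[85:245,195:365]
cv2.imwrite("pics/top_c.png",cv2.resize(a,None,fx=3.7,fy=3.7,interpolation=cv2.INTER_CUBIC))
```

```text
(no output)
```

View pics/top_c.png

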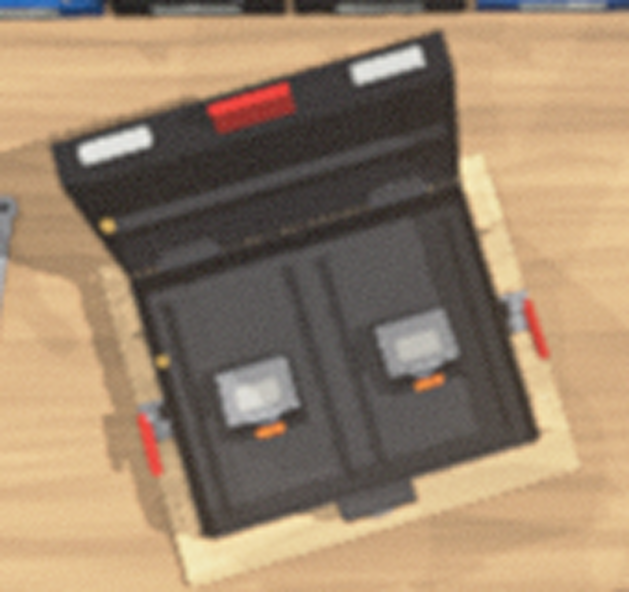

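```bash
cat > h.py <<'E'
import cv2,numpy as np
from plant import eyes,get_obs
C={n:eyes.get_calibration(n) for n in("side","top")}
def ray(n,u,v):
    c=C[n];R=np.array(c["R"]);t=np.array(c["t"])
    return -R.T@t, R.T@np.array([(u-c["cx"])/c["fx"],(v-c["cy"])/c["fy"],1])
def plane(n,u,v,z):
    o,d=ray(n,u,v);return o+d*(z-o[2])/d[2]
def tri(a,b):
    A=np.zeros((3,3));y=np.zeros(3)
    for n,(u,v) in(("top",a),("side",b)):
        o,d=ray(n,u,v);d=d/np.linalg.norm(d);P=np.eye(3)-np.outer(d,d);A+=P;y+=P@o
    return np.linalg.solve(A,y)
def proj(n,X):
    c=C[n];p=np.array(c["R"])@X+np.array(c["t"]);return np.array([c["fx"]*p[0]/p[2]+c["cx"],c["fy"]*p[1]/p[2]+c["cy"]])
def blobs(im,lo,hi,roi,amin=6):
    x0,y0,x1,y1=roi;h=cv2.cvtColor(im[y0:y1,x0:x1],cv2.COLOR_BGR2HSV)
    m=cv2.inRange(h,lo,hi)
    n,_,s,c=cv2.connectedComponentsWithStats(m)
    return [(c[i]+[x0,y0],s[i][4]) for i in range(1,n) if s[i][4]>=amin]
E
python3 - <<'E'
from h import *
t=cv2.imread("pics/top0.png");s=cv2.imread("pics/side0.png")
ot=blobs(t,(7,150,120),(16,255,255),(200,90,360,245));os_=blobs(s,(7,150,120),(16,255,255),(200,110,340,265))
print(ot,os_)
for n,i,r in(("top",t,(200,90,360,245)),("side",s,(200,110,340,265))):
    print(n,blobs(i,(0,150,110),(5,255,255),r),blobs(i,(174,150,110),(180,255,255),r))
cr=[(190,583),(578,465),(480,158)]
P=[plane("top",195+u/3.7,85+v/3.7,12) for u,v in cr]
print(np.round(P,1)); 
e=P[0]-P[1];print(np.linalg.norm(e),np.degrees(np.arctan2(-e[0],e[1])))
e=P[2]-P[1];print(np.linalg.norm(e),np.degrees(np.arctan2(e[1],e[0])))
print("centre",(P[0]+P[2])/2)
for a,_ in ot: print("orange z44",plane("top",*a,44))
E
```

```text
[(array([310.73684211, 187.73684211]), np.int32(19)), (array([267.55, 200.75]), np.int32(20))] [(array([302.875, 208.25 ]), np.int32(32)), (array([288.48148148, 230.11111111]), np.int32(27))]
top [(array([262.64835165, 113.56043956]), np.int32(182)), (array([339.375  , 173.78125]), np.int32(32)), (array([235.06666667, 205.2       ]), np.int32(45))] []
side [(array([231.56910569, 124.68292683]), np.int32(123)), (array([271.43617021, 243.61702128]), np.int32(94))] []
[[ 334.4  167.3   12. ]
 [ 430.2 -166.4   12. ]
 [ 700.3  -86.6   12. ]]
347.12857495628805 16.01332944315139
281.6899575387157 16.443674669684892
centre [517.36502289  40.31468308  12.        ]
orange z44 [502.10403314 -38.44288925  44.        ]
orange z44 [463.25236982  96.77395929  44.        ]
```

Run:
```python
from h import *
T=tri((262.65,113.56),(231.57,124.68));print("tongue",T, proj("top",T),proj("side",T))
a=[tri((310.74,187.74),(302.9,208.25)),tri((267.55,200.75),(288.5,230.1))];print(a)
y=np.radians(16.1);ex=np.array([np.cos(y),np.sin(y)])
print("centre from tongue",T[:2]-151.7*ex)
c=np.array([519.5,40.5])
w=lambda x,yy:c+x*ex+yy*np.array([-ex[1],ex[0]])
o=get_obs();print(o["tool_pos"],o["eef_rot"])
yt=np.radians(o["eef_rot"][2]);tx=np.array([np.cos(yt),np.sin(yt)]);ty=np.array([tx[1],-tx[0]])
for n,p in(("R",w(-15,-70)),("L",w(-15,70)),("hinge",w(112.5,0))):
    d=p-o["tool_pos"][:2];print(n,p,"tool dx,dy",d@tx,d@ty)
```

```text
tongue [664.87261984  81.84382477 321.34736337] [263.13035571 114.15965631] [230.8915742  124.53114438]
[array([501.50785984, -39.40096152,  34.50321469]), array([462.09867081,  96.1776899 ,  40.91889054])]
centre from tongue [519.12242215  39.77519186]
[ 137.00018712 -532.23049539  255.66917179] [-1.79922278e+02 -1.04233670e-02  1.44259877e+01]
R [524.50033842 -30.91426059] tool dx,dy 500.1748776387063 -388.97226933568925
L [485.67628696 103.59482099] tool dx,dy 496.08507599291863 -528.9125191657439
hinge [627.58765484  71.6978985 ] tool dx,dy 625.5755614824694 -462.66703503527316
```

The manual's scale: shifts go in shares of 800 mm and turns go in shares of 4 rad. Converting my numbers, 380 mm / 800 = 0.475, 360 mm / 800 = 0.45, -0.029 rad / 4 = -0.0073.

Emit:
play_rows --moves '[0,0.025,-0.0188,0,0,0,0.0625,-0.0488,0,0,0,0.1063,-0.0825,0,0,0,0.15,-0.1163,0,0,0,0.1938,-0.15,0,0,0,0.2375,-0.185,0,-0.0025,0,0.2813,-0.2188,0,-0.005,0,0.325,-0.2525,0,-0.0073,0,0.3688,-0.2863,0,-0.0073,0,0.4125,-0.3213,0,-0.0073,0,0.45,-0.35,0,-0.0073,0,0.475,-0.37,0,-0.0073]' --force 30

```text
time_s: 1.35
tool_pos: [432.3, -149.1, 256.2]
eef_rot: [-180.0, -0.0, 16.2]
force: [-0.3, -0.7, -0.5]
width: -0.002
finger_force: 0.0
```

```bash
cat > g.py <<'E'
from h import *
import sys
y=np.radians(16.1);ex=np.array([np.cos(y),np.sin(y)]);c=np.array([519.4,40.2])
def goto(x,yy,z,say):
    o=get_obs();p=c+x*ex+yy*np.array([-ex[1],ex[0]]);yt=np.radians(o["eef_rot"][2])
    tx=np.array([np.cos(yt),np.sin(yt)]);ty=np.array([tx[1],-tx[0]]);d=p-o["tool_pos"][:2]
    print(say,"tool d",np.round([d@tx,d@ty,o["tool_pos"][2]-z],1))
def st():
    o=get_obs();d=o["tool_pos"][:2]-c
    print("t",o["time_s"],"pos",o["tool_pos"].round(1),"box xy",round(d@ex,1),round(-d[0]*ex[1]+d[1]*ex[0],1),o["eef_rot"].round(2),"F",o["force"].round(1),"w",round(o["width"],3),"ff",o["finger_force"])
E
python3 -c "
from g import *
st();goto(-15,-70,67,'R')"
```

```text
t 1.35 pos [ 432.3 -149.1  256.2] box xy -136.2 -157.8 [-1.7998e+02 -1.0000e-02  1.6220e+01] F [-0.3 -0.7 -0.5] w -0.002 ff 0.0
R tool d [121.3 -87.5 189.2]
```

Scaled: 155 mm / 800 = 0.1938, 121 mm / 800 = 0.1513.

Emit:
play_rows --moves '[0,0.0313,-0.0225,0,0,0,0.075,-0.055,0,0,0,0.1188,-0.0863,0.0188,0,0,0.1438,-0.1038,0.05,0,0,0.1513,-0.1094,0.0938,0,0,0.1513,-0.1094,0.1375,0,0,0.1513,-0.1094,0.175,0,0,0.1513,-0.1094,0.1938,0,0,0.1513,-0.1094,0.1938,0]'

```text
time_s: 2.25
tool_pos: [521.1, -33.2, 98.8]
eef_rot: [-179.9, 0.3, 16.1]
force: [0.1, -0.4, 0.2]
width: -0.007
finger_force: 0.0
```

```bash
python3 -c "
from g import *
st();goto(-15,-70,67,'R')
cv2.imwrite('pics/a.png',np.vstack([cv2.resize(eyes.grab_frame('side')[100:270,190:350],(640,680),interpolation=2)[:300*2]]))"
```

```text
t 2.25 pos [521.1 -33.2  98.8] box xy -18.7 -71.0 [-179.85    0.28   16.09] F [ 0.1 -0.4  0.2] w -0.007 ff 0.0
R tool d [ 3.7 -1.  31.8]
```

View pics/a.png

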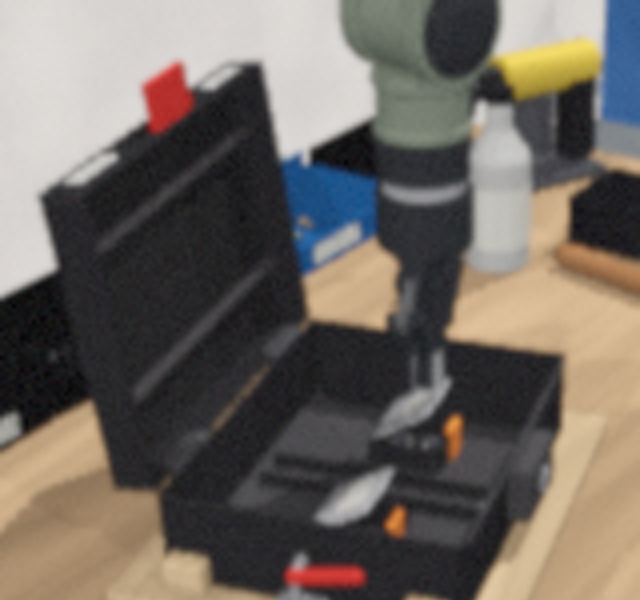

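The right cover stands open with the fingertips just above it (410,390 in the crop), clear of the orange catch at (453,437). Pressing now.

Scaled: 33 mm / 800 = 0.0413, 32 mm / 800 = 0.04.

Emit:
play_rows --moves '[0,0,0,0.0063,0,0,0.0025,0,0.0125,0,0,0.0025,0,0.0188,0,0,0.0025,0,0.025,0,0,0.0025,0,0.03,0,0,0.0025,0,0.035,0,0,0.0025,0,0.0375,0,0,0.0025,0,0.04,0,0,0.0025,0,0.0413,0,0,0.0025,0,0.0413,0]'

```text
time_s: 3.3
tool_pos: [525.0, -33.2, 68.1]
eef_rot: [-180.0, 0.0, 16.1]
force: [-0.4, -0.2, 0.5]
width: -0.002
finger_force: 0.4
```

```bash
python3 -c "
from g import *
st();goto(-15,-70,67,'R')"
```

```text
t 3.3 pos [525.  -33.2  68.1] box xy -15.0 -72.1 [-1.7999e+02  2.0000e-02  1.6090e+01] F [-0.4 -0.2  0.5] w -0.002 ff 0.44080953433876857
R tool d [-0.  -2.1  1.1]
```

Scaled: 4 mm / 800 = 0.005, 3 mm / 800 = 0.0038.

Emit:
play_rows --moves '[0,0,-0.0025,0.0013,0,0,0,-0.0025,0.0025,0,0,0,-0.0025,0.0038,0,0,0,-0.0025,0.005,0,0,0,-0.0025,0.005,0]'

```text
time_s: 3.8
tool_pos: [525.2, -31.3, 66.8]
eef_rot: [179.9, -0.1, 16.1]
force: [-7.7, 0.7, 26.7]
width: 0.006
finger_force: 12.7
```

Scaled: -140 mm / 800 = -0.175, -130 mm / 800 = -0.1625.

Emit:
play_rows --moves '[0,0,0,-0.0125,0,0,0,0,-0.0438,0,0,0,-0.025,-0.075,0,0,0,-0.075,-0.0813,0,0,0,-0.125,-0.075,0,0,0,-0.1625,-0.0625,0,0,0,-0.175,-0.0475,0,0,0,-0.175,-0.0375,0,0,0,-0.175,-0.0375,0]'

```text
time_s: 4.7
tool_pos: [485.3, 103.2, 93.3]
eef_rot: [-180.0, 0.1, 16.1]
force: [0.1, -0.2, -0.2]
width: -0.004
finger_force: 0.0
```

```bash
python3 -c "
from g import *
st();goto(-15,70,67,'L')
cv2.imwrite('pics/b.png',cv2.resize(eyes.grab_frame('side')[100:270,190:350],(560,595),interpolation=2))"
```

```text
t 4.7 pos [485.3 103.2  93.3] box xy -15.3 70.0 [-1.7999e+02  1.0000e-01  1.6120e+01] F [ 0.1 -0.2 -0.2] w -0.004 ff 0.0
L tool d [ 0.3  0.  26.3]
```

View pics/b.png

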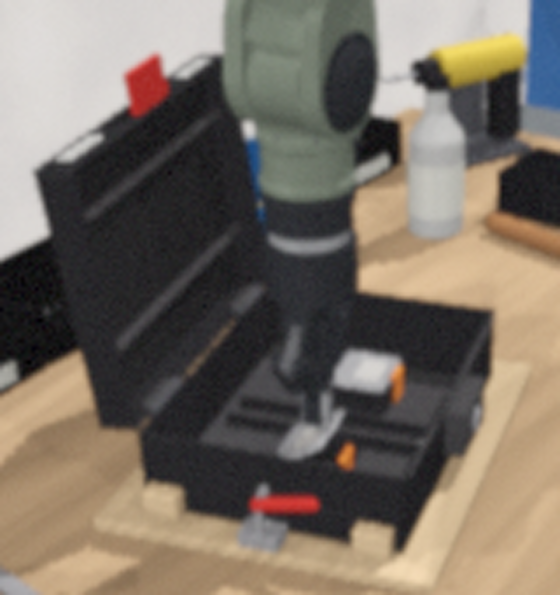

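The right cover lies flat under its catch at (370,370). The fingers are now over the left cover at (315,425), so I press it the same way.

Emit:
play_rows --moves '[0,0,0,0.0063,0,0,0,0,0.0125,0,0,0,0,0.0188,0,0,0,0,0.0238,0,0,0,0,0.0275,0,0,0,0,0.03,0,0,0,0,0.0325,0,0,0,0,0.035,0,0,0,0,0.0363,0,0,0,0,0.0363,0]'

```text
time_s: 5.75
tool_pos: [485.6, 103.1, 66.9]
eef_rot: [180.0, 0.0, 16.1]
force: [-7.9, -2.5, 21.4]
width: 0.003
finger_force: 10.7
```

Scaled: -335 mm / 800 = -0.4188, -325 mm / 800 = -0.4063, -1.22 rad / 4 = -0.305.

Emit:
play_rows --moves '[0,0,0,-0.0125,0,0,0,0,-0.05,0,0,0,0,-0.1,0,0,0,0,-0.15,-0.025,0,0,0,-0.2,-0.06,0,0,0,-0.25,-0.095,0,0,0,-0.3,-0.13,0,0,0,-0.3438,-0.165,0.1,0,0,-0.3813,-0.2,0.2,0,0,-0.4063,-0.235,0.3,0,0,-0.4188,-0.27,0.35,0,0,-0.4188,-0.305]'

```text
time_s: 6.95
tool_pos: [486.8, 103.5, 402.2]
eef_rot: [179.8, -0.0, 86.3]
force: [-1.1, -0.3, -0.1]
width: 0.348
finger_force: 0.0
```

Scaled: -0.351 rad / 4 = -0.0878.

Emit:
play_rows --moves '[0.35,0,0,0,-0.0325,0.35,0,0,0,-0.065,0.35,0,0,0,-0.0878,0.35,0,0,0,-0.0878,0.35,0,0,0,-0.0878]'

```text
time_s: 7.45
tool_pos: [486.0, 103.3, 400.2]
eef_rot: [180.0, -0.0, 106.0]
force: [0.1, 0.0, 0.5]
width: 0.354
finger_force: 0.0
```

```bash
python3 -c "
from g import *
st();goto(152,0,400,'tongue')
print(get_obs()['joint_pos'].round(1))
t=eyes.grab_frame('top');s=eyes.grab_frame('side')
cv2.imwrite('pics/c.png',np.hstack([cv2.resize(t[85:245,195:365],(400,376),interpolation=2),cv2.resize(s[60:270,190:350],(400,525),interpolation=2)[:376]]))
for n,i,r in(('top',t,(200,90,360,245)),('side',s,(200,80,340,265))): print(n,blobs(i,(0,150,110),(5,255,255),r))
"
```

```text
t 7.45 pos [486.  103.3 400.2] box xy -14.6 69.9 [ 1.7999e+02 -1.0000e-02  1.0599e+02] F [0.1 0.  0.5] w 0.354 ff 0.0
tongue tool d [-69.6 166.8   0.2]
[ 3.5  9.8 -1.9 78.3  0.  77.5]
top [(array([262.50561798, 113.45505618]), np.int32(178)), (array([339.33333333, 173.84848485]), np.int32(33))]
side [(array([231.48760331, 124.66942149]), np.int32(121)), (array([271.51648352, 243.65934066]), np.int32(91))]
```

View pics/c.png

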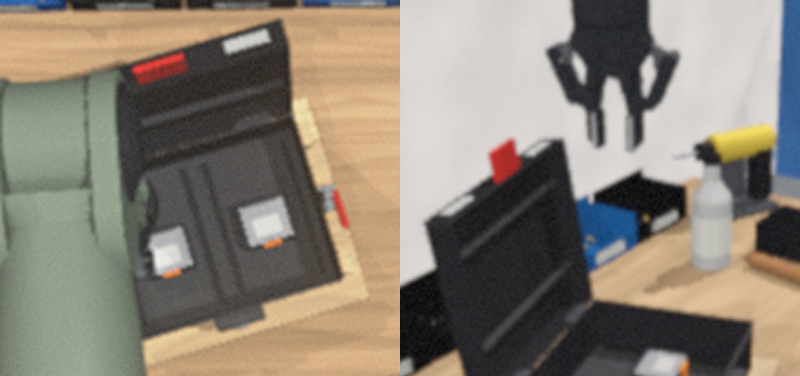

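Scaled: 167 mm / 800 = 0.2088, 166 mm / 800 = 0.2075.

Emit:
play_rows --moves '[0.45,-0.0125,0.025,0,0,0.45,-0.0275,0.0625,0,0,0.45,-0.0438,0.1,0,0,0.45,-0.06,0.1375,0,0,0.45,-0.075,0.1713,0,0,0.45,-0.0838,0.1963,0,0,0.45,-0.0875,0.2075,0,0,0.45,-0.0875,0.2088,0,0,0.45,-0.0875,0.2088,0,0]'

```text
time_s: 8.45
tool_pos: [665.7, 82.4, 399.8]
eef_rot: [-180.0, -0.0, 106.1]
force: [-1.0, 0.5, 0.2]
width: 0.447
finger_force: 0.0
```

```bash
python3 -c "
from g import *
st();goto(152.5,0,347,'tongue')
print(get_obs()['joint_pos'].round(1))"
```

```text
t 8.45 pos [665.7  82.4 399.8] box xy 152.2 -0.0 [-1.7996e+02 -2.0000e-02  1.0607e+02] F [-1.   0.5  0.2] w 0.447 ff 0.0
tongue tool d [ 0.   0.3 52.8]
[ 0.8 31.2 28.9 87.8  0.  74.7]
```

Descend around the tongue, then look.

Scaled: 53 mm / 800 = 0.0663, 48 mm / 800 = 0.06.

Emit:
play_rows --moves '[0.45,0,0,0.015,0,0.45,0,0,0.0313,0,0.45,0,0,0.0475,0,0.45,0,0,0.06,0,0.45,0,0,0.0663,0,0.45,0,0,0.0663,0]'

```text
time_s: 9.05
tool_pos: [665.2, 82.4, 346.9]
eef_rot: [-179.9, -0.0, 106.1]
force: [-0.6, -0.1, -0.3]
width: 0.447
finger_force: 0.0
```

```bash
python3 -c "
from g import *
st()
s=eyes.grab_frame('side')
cv2.imwrite('pics/d.png',cv2.resize(s[60:200,170:310],(560,560),interpolation=2))
"
```

```text
t 9.05 pos [665.2  82.4 346.9] box xy 151.7 0.1 [-1.7994e+02 -2.0000e-02  1.0610e+02] F [-0.6 -0.1 -0.3] w 0.447 ff 0.0
```

View pics/d.png

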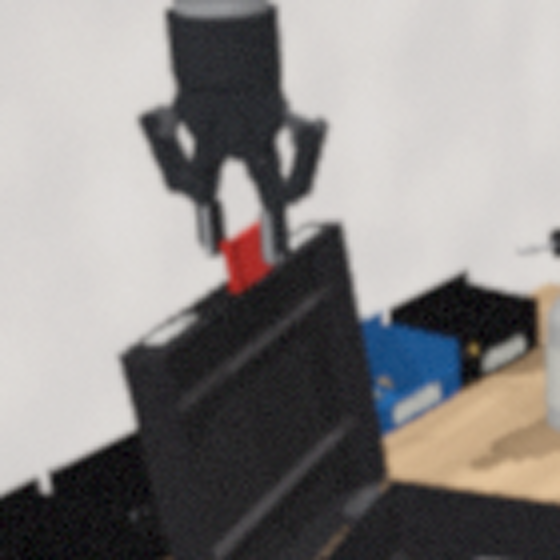

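Emit:
play_rows --moves '[0.24,0,0,0,0,0.22,0,0,0,0,0.22,0,-0.0075,-0.0013,0,0.22,0,-0.0175,-0.0025,0,0.22,0,-0.0275,-0.0038,0,0.22,0,-0.0375,-0.0038,0,0.22,0,-0.0475,-0.0038,0,0.22,0,-0.0575,-0.0038,0,0.22,0,-0.0675,-0.0038,0,0.22,0,-0.0775,-0.0025,0,0.22,0,-0.085,-0.0025,0,0.22,0,-0.0925,-0.0013,0]' --force 20

```text
time_s: 10.3
tool_pos: [594.1, 61.7, 348.3]
eef_rot: [180.0, -0.0, 106.1]
force: [0.7, -0.1, 0.0]
width: 0.221
finger_force: 0.1
```

```bash
python3 -c "
from g import *
st()"
```

```text
t 10.3 pos [594.1  61.7 348.3] box xy 77.7 -0.1 [180.   -0.  106.1] F [ 0.7 -0.1  0. ] w 0.221 ff 0.12904082032036968
```

Scaled: -83 mm / 800 = -0.1038, -82 mm / 800 = -0.1025.

Emit:
play_rows --moves '[0.22,0,-0.0075,0.0013,0,0.22,0,-0.0175,0.0025,0,0.22,0,-0.0275,0.005,0,0.22,0,-0.0375,0.0075,0,0.22,0,-0.0475,0.01,0,0.22,0,-0.0575,0.0138,0,0.22,0,-0.0675,0.0175,0,0.22,0,-0.0775,0.0213,0,0.22,0,-0.0875,0.0256,0,0.22,0,-0.0963,0.03,0,0.22,0,-0.1025,0.0331,0,0.22,0,-0.1038,0.0338,0]'

```text
time_s: 11.5
tool_pos: [514.2, 38.6, 321.0]
eef_rot: [-180.0, -0.0, 106.1]
force: [-1.1, -0.1, -0.3]
width: 0.22
finger_force: 1.3
```

Emit:
play_rows --moves '[0.2,0,0,0,0,0.15,0,0,0,0,0.1,0,0,0,0,0.1,0,0,0,0,0.1,0,0,0,0]' --force 20

```text
time_s: 12.0
tool_pos: [515.1, 38.9, 321.6]
eef_rot: [180.0, 0.0, 106.1]
force: [-1.2, 0.2, 3.5]
width: 0.202
finger_force: 19.5
```

```bash
python3 -c "
from g import *
st()
s=eyes.grab_frame('side');t=eyes.grab_frame('top')
cv2.imwrite('pics/e.png',np.hstack([cv2.resize(s[60:270,190:350],(440,577),interpolation=2),cv2.resize(t[95:255,215:315],(360,577),interpolation=2)]))
for th in(.977,1.047,1.117):
    for q in(1,-1):
        X=112.5-225*np.cos(th)+34*0*np.sin(th);Z=84.5+225*np.sin(th)
        P=c+X*ex+q*145*np.array([-ex[1],ex[0]]);print(th,q,((proj('side',np.r_[P,Z])-[190,60])*2.75).round(0))
"
```

```text
t 12.0 pos [515.1  38.9 321.6] box xy -4.4 -0.1 [179.97   0.   106.11] F [-1.2  0.2  3.5] w 0.202 ff 19.455927908420563
0.977 1 [209. 298.]
0.977 -1 [306. 194.]
1.047 1 [195. 288.]
1.047 -1 [294. 186.]
1.117 1 [181. 279.]
1.117 -1 [283. 178.]
```

View pics/e.png

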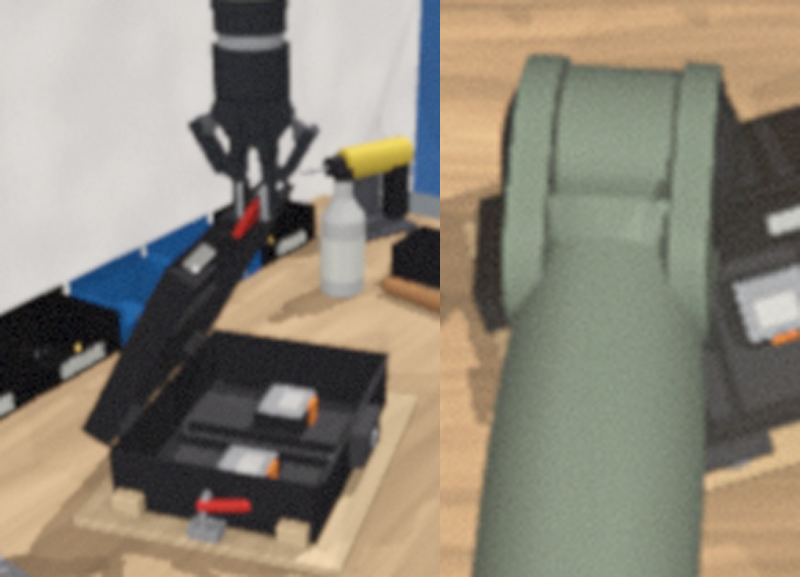

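The lid's inner left front corner, at about (195,289), falls on the 60° prediction (195,288). Both covers are still flat under their catches. I'll let it settle, then hand in.

Emit:
play_rows --moves '[0.1,0,0,0,0,0.1,0,0,0,0,0.1,0,0,0,0,0.1,0,0,0,0,0.1,0,0,0,0,0.1,0,0,0,0,0.1,0,0,0,0,0.1,0,0,0,0]'

```text
time_s: 12.9
tool_pos: [514.9, 38.8, 321.4]
eef_rot: [180.0, -0.0, 106.1]
force: [-2.9, 0.3, 5.5]
width: 0.194
finger_force: 20.5
```

```bash
python3 -c "
from g import *
st()
s=eyes.grab_frame('side');b=blobs(s,(0,150,90),(5,255,255),(260,110,300,160));print(b)
for th in(.977,1.047,1.117):
    X=112.5-236*np.cos(th)+8*np.sin(th);Z=84.5+236*np.sin(th)+8*np.cos(th);print(th,proj('side',np.r_[c+X*ex,Z]))
from plant import manip
o=get_obs()
if o['finger_force']>5: print(manip.hand_in())"
```

```text
t 12.9 pos [514.9  38.8 321.4] box xy -4.7 -0.1 [180.   -0.  106.1] F [-2.9  0.3  5.5] w 0.194 ff 20.476841263007373
[(array([279.37096774, 139.53225806]), np.int32(62))]
0.977 [285.26139065 142.88312869]
1.047 [280.37396266 139.55484272]
1.117 [275.31462898 136.54782583]
the job is handed in; nothing more can be done
None
```

I handed the job in at about 13 s: both covers are snapped shut, and the lid is gripped by its red tongue at about 60° open (camera check within about 1°), held with about 20 N; no verdict came back.

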